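# Wind the shoe stretcher to size and pin it

## Robot

A 6-joint arm with a two-finger parallel gripper is mounted at the origin on the work surface. World frame = base frame: x ahead of the robot, y to its left, z up, the work surface at z = 0. Lengths are in m, angles in degrees, forces in N, time in s.
With the tool pointing down it reaches from about 0.325 to 0.85 m from the base axis. Payload 15.5 kg.
Tool frame: the origin (TCP) lies midway between the tips of the shut fingers; the grasp point (between the pads) lies 19 mm behind it; z points along the fingers, y is the line along which they close (so a half turn about z gives the same grasp; the last joint's range is limited). The gripper opens to 91 mm and grips with 3 to 60 N. Pads are 32 mm wide; open, the fingers measure 118 mm over their backs; the gripper's body (76 mm by 178 mm) begins 60 mm behind the grasp point.
Start: joints at [61.221, 28.281, 77.091, -0, 74.628, -5.472], TCP at [0.247, 0.574, 0.177] pointing down, gripper open.
Joint ranges: [-166.48, 166.48], [-47.26, 123.95], [12.59, 153.08], [-70.14, 250.14], [6.76, 159.57], [-176.63, 176.63]. Speed limits (degrees/s): [108.29, 108.29, 147.25, 172.46, 172.46, 172.46].

## Interface

Orientations are given as a 3x3 rotation matrix whose columns are the frame's x, y, z axes.
In Python, from bench import ctrl gives the robot as it stands. The module is installed in compiled form; this text tells all that it offers. Calls block until the motion is done:
- ctrl.goto(position, orientation): joint-space move of the TCP to a pose.
- ctrl.move_l(position, vel=0.15, ori=None, contact_N=None): straight line of the TCP; ori=None keeps the orientation; vel is the mean speed in m/s. With contact_N (N) it stops when the force on the tool has changed by that much, and returns True; else False.
- ctrl.movej(angles): joint-space move.
- ctrl.command_gripper(opening): opening from 0.0 (shut) to 1.0 (fully open); the grip force is fixed at half the most; returns when the fingers have stopped.
- ctrl.sleep(seconds).
- ctrl.ik(position, orientation): joint angles nearest the present ones, or None.
- ctrl.read_camera(name): name is "scene" or "top" or "wrist"; returns the picture (420x560x3 uint8, blue, green, red); there is no depth.
- ctrl.camera_params(name): a dict with "fx", "fy", "cx", "cy" (pixels), "pose" (4x4, takes a point from camera to world coordinates); the wrist camera has in their place "T_tool_cam" (4x4, takes a point from camera to tool coordinates, whose origin is the TCP and whose axes are the flange's). Camera axes: x right, y up, looking along -z (the intrinsics and any distortion apply to the point x, -y, -z); pixel columns grow to the right and rows downward; lengths in m; the calibration is good to about 2 mm. The wrist camera is an equidistant fisheye: a pixel r from the principal point sees the ray r / f radians off the axis. A picture is of the moment at which its call begins: read the wrist's pose just before it. camera_params takes no time and is no camera call.
A pose or a line that the arm cannot do raises ctrl.MotionError and nothing moves.
- ctrl.sign_off(): hands the job in; it is judged then, once.
Readings, each from a call of its own:
- ctrl.current_t(): time.
- ctrl.current_q(): joint angles.
- ctrl.current_dq(): joint speeds.
- ctrl.current_effort(): joint torques, N m.
- ctrl.current_tool_pos(): TCP position.
- ctrl.current_eef_rot(): TCP orientation.
- ctrl.current_contact_force(): force on the tool from outside, world axes, zero at the start.
- ctrl.current_wrist_torque(): the same for the moment, N m.
- ctrl.current_grip_width(): opening from 0.0 (shut) to 1.0 (fully open).
- ctrl.current_grasp_force(): force on a finger pad.
Only numpy, scipy, OpenCV 4.12 (cv2) and the standard library are available. Lean on these libraries where they do the work, as an engineer would, in place of code of your own. Each camera call takes 0.05 s, during which the arm holds its last target. There are 200 camera calls.

## Task

Set the bench shoe stretcher: wind its crank clockwise (as seen from the crank end) past the first upright and on through one more whole turn, so that the crank arm stands straight up again and the spindle's cross hole lies under the brass funnel. Then take the red-handled lock pin out of the wooden rack, drop it through the funnel fully home, and leave it there.

Things in the scene. Friction and masses are not known exactly. Their poses are not given: they have to be found in the camera images.
- spindle (a joint): Angle (rad) of the level threaded spindle of the blue shoe stretcher. 0 = crank arm straight up, cross hole under the funnel; bring it within 12 degrees of that. Grows clockwise seen from the crank end; each turn takes the spindle 12 mm into the machine. Starts at -7.8 to -6.7: at the first upright (-2 pi) the hole is still 12 mm short. Turns lightly (3 N), stays where left; stop at +1.2.
- grip_mid (a point): Middle of the orange crank grip: level cylinder, 22 mm thick, 64 long, along the spindle, spins free, so it can be pinched from above across its length and led round without turning the hand. Circles 36 mm about the spindle, whose axis is 85 mm above the table. In the frame of lock_hole at joint q: x = 0.125 - 0.012 q/(2 pi), y = 0.036 sin q, z = -0.045 + 0.036 cos q (m). Table is clear below.
- lock_hole (a point): Centre of the mouth of the brass funnel on the blue stretcher's yoke (56 x 64 mm), 130 mm above the table, fixed. Mouth 36 mm wide, narrowing over 14 mm to an 18 mm hole; 45 mm below it runs the spindle axis (square boss 28 mm thick, cross hole 20 mm). x: level, along the spindle to the crank end, which points away from the robot within 0.35 rad; z up.
- lock_pin: Lock pin, 40 to 85 g: red handle 20 mm thick, 45 tall, on a steel shank 10 mm thick, 70 long. Origin: lower tip; z up the pin. Starts upright, tip 10 mm above the table, 30 mm deep in one of 3 holes 50 mm apart of a wooden rack 40 mm high; its x axis along the row. Not wanted: short pin with black handle, punch with wooden handle. Fully home the tip is about 81 mm below the funnel mouth.
Not all that is in view belongs to the job. What is shaped like the lock_pin but blue is not meant.

How it is judged:
By the outcome, as a careful person would: the job done as asked, in the order asked, and still so for the second after the job is handed in, with the robot touching nothing.
It also fails if it takes over 61 s, if anything falls off the work surface, if the arm or the gripper's body presses on something with over 40 N, if the wrist force passes 120 N, or if a joint passes its speed limit or range.

## Working session

There is one attempt and no reset: what is moved stays moved. The work goes in short steps, each a Python script; the robot and the scene stay as the last script left them, time stands still between calls to the robot, and variables do not carry over. Pictures are saved under pics/ and viewed, at most 10 in all, crops included, and the job is handed in when it is done.

```bash
mkdir -p pics; python3 - <<'E'
from bench import ctrl
import cv2,numpy as np
np.set_printoptions(precision=4,suppress=True)
for n in("scene","top"):
    cv2.imwrite(f"pics/{n}0.png",ctrl.read_camera(n)); print(n,ctrl.camera_params(n))
print(ctrl.camera_params("wrist"),ctrl.current_eef_rot(),ctrl.current_t())
E
```

```text
scene {'fx': 392.72854912376755, 'fy': 392.72854912376755, 'cx': 282.2188100767754, 'cy': 214.13084074899976, 'pose': array([[-0.7385, -0.462 ,  0.491 ,  0.8775],
       [ 0.6742, -0.5062,  0.5377,  0.5117],
       [ 0.0001,  0.7282,  0.6854,  0.6303],
       [ 0.    ,  0.    ,  0.    ,  1.    ]])}
top {'fx': 529.8572144633727, 'fy': 529.8572144633727, 'cx': 273.1737026905529, 'cy': 203.15308094052227, 'pose': array([[ 0.0274,  0.9756, -0.2177,  0.2654],
       [-0.9996,  0.0264, -0.0071,  0.0671],
       [-0.0012,  0.2178,  0.976 ,  1.1984],
       [ 0.    ,  0.    ,  0.    ,  1.    ]])}
{'fx': 325.19226210127806, 'fy': 325.19226210127806, 'cx': 280.74725456936505, 'cy': 209.6645141730754, 'T_tool_cam': array([[-0.0008,  0.9722,  0.2342,  0.0653],
       [ 1.    ,  0.0005,  0.0012,  0.0008],
       [ 0.0011,  0.2342, -0.9722, -0.2077],
       [ 0.    ,  0.    ,  0.    ,  1.    ]])} [[-0.9184  0.3957 -0.0005]
 [ 0.3957  0.9184 -0.0009]
 [ 0.0001 -0.0011 -1.    ]] 0.1
```

View pics/scene0.png

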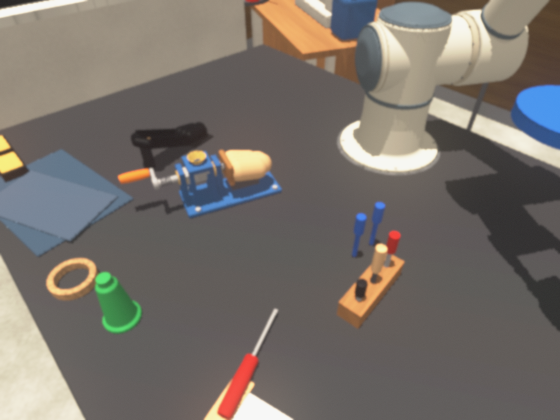

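View pics/top0.png

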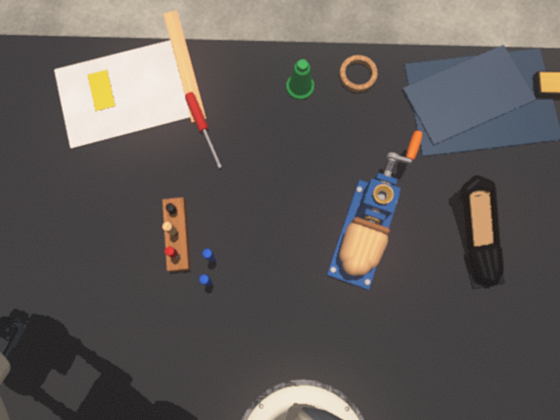

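The top view shows the stretcher with its funnel at (383,193) and the orange grip at (414,146). In the rack are black (171,209), wooden (168,227) and red (171,252) handles. The red one matches the lock pin. Blue look-alikes stand at (208,254) and (205,280), and the red screwdriver lying at (197,112) isn't in the rack. I'll measure these and confirm with one crop.

```bash
cat > h.py <<'E'
from bench import ctrl
import cv2,numpy as np
from scipy.optimize import least_squares
np.set_printoptions(precision=4,suppress=True)
def ray(n,uv):
    p=ctrl.camera_params(n);T=p["pose"]
    d=np.array([(uv[0]-p["cx"])/p["fx"],-(uv[1]-p["cy"])/p["fy"],-1.])
    return T[:3,3],T[:3,:3]@d/np.linalg.norm(d)
def plane(n,uv,z):
    o,d=ray(n,uv);return o+d*(z-o[2])/d[2]
def tri(a,b):
    (o1,d1),(o2,d2)=ray("scene",a),ray("top",b)
    s=np.linalg.lstsq(np.c_[d1,-d2],o2-o1,rcond=None)[0]
    p,q=o1+d1*s[0],o2+d2*s[1];return (p+q)/2,np.linalg.norm(p-q)
def blob(im,roi,lo,hi):
    x0,y0,x1,y1=roi;h=cv2.cvtColor(im[y0:y1,x0:x1],cv2.COLOR_BGR2HSV)
    h[...,0]=(h[...,0].astype(int)+20)%180   # hue shifted by 20 so red is contiguous
    m=cv2.inRange(h,np.array(lo),np.array(hi))
    n,l,s,c=cv2.connectedComponentsWithStats(m)
    i=1+np.argmax(s[1:,4]);r=cv2.minAreaRect(np.argwhere(l==i)[:,::-1].astype(np.float32))
    return c[i]+[x0,y0],s[i,4],s[i,:4]+[x0,y0,0,0],r
E
python3 - <<'E'
from h import *
S,T=cv2.imread("pics/scene0.png"),cv2.imread("pics/top0.png")
def show(n,r): print(n,r[0],r[1],r[2],"rect",np.round(r[3][1],1),r[3][2]); return r[0]
og=show("grip S",blob(S,(110,155,158,195),(20,150,120),(36,255,255)))
ot=show("grip T",blob(T,(400,120,435,170),(20,150,120),(36,255,255)))
print("grip",tri(og,ot))
rs=show("red S",blob(S,(375,220,410,260),(10,150,70),(28,255,255)))
rt=show("red T",blob(T,(155,240,185,265),(10,150,70),(28,255,255)))
print("red",tri(rs,rt))
fs=show("fun S",blob(S,(180,145,215,170),(34,90,60),(55,255,255)))
ft=show("fun T",blob(T,(365,175,402,210),(34,90,60),(55,255,255)))
print("fun",tri(fs,ft),plane("top",ft,.13),plane("scene",fs,.13))
show("rack T",blob(T,(150,190,195,280),(24,100,50),(34,255,230)))
show("plate T",blob(T,(320,170,405,295),(115,120,50),(145,255,255)))
a=cv2.resize(T[190:290,150:225],None,fx=4,fy=4,interpolation=2);b=cv2.resize(T[120:220,345:440],None,fx=4,fy=4,interpolation=2)
cv2.imwrite("pics/crop1.png",np.hstack([a,b]))
E
```

```text
grip S [133.6276 176.0663] 196 [118 168  31  15] rect [ 9.7 30.8] 75.96376037597656
grip T [413.8439 144.7435] 269 [406 131  16  29] rect [10.1 28.1] 18.434947967529297
grip (array([ 0.6522, -0.2299,  0.0892]), np.float64(0.0012193974290347924))
red S [392.6471 241.0882] 204 [387 231  13  23] rect [10.6 22.5] 10.30484676361084
red T [170.2718 251.3981] 103 [165 246  12  12] rect [12.   9.2] 45.0
red (array([0.4008, 0.2866, 0.1041]), np.float64(0.00199086799782462))
fun S [195.8989 156.0745] 188 [187 150  18  14] rect [13. 17.] 90.0
fun T [383.0519 193.5195] 231 [373 185  20  19] rect [18. 19.] 90.0
fun (array([ 0.5311, -0.1528,  0.1259]), np.float64(0.0007807505442425955)) [ 0.5304 -0.1523  0.13  ] [ 0.5337 -0.1471  0.13  ]
rack T [176.268  234.6629] 1489 [162 197  28  75] rect [73.8 24.8] 85.71085357666016
plate T [365.6813 219.2584] 1459 [327 173  73 116] rect [ 44.3 114.2] 18.434946060180664
```

View pics/crop1.png

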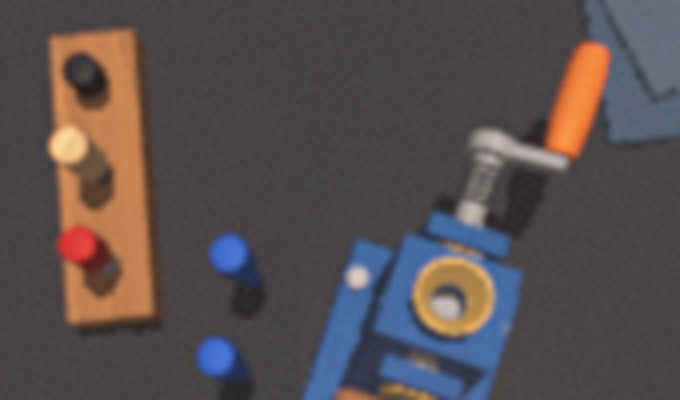

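The crop confirms it: rack red handle at (78,245), wooden (70,148), black (85,73), and the two blue ones stand outside the rack. The crank arm lies to the right and nearly level. Next I'll hover over the grip and refine with the wrist camera.

```bash
cat >> h.py <<'E'
def R(yaw): # tool x along world direction yaw, z down
    c,s=np.cos(yaw),np.sin(yaw);return np.array([[c,s,0],[s,-c,0],[0,0,-1.]])
def wplane(uv,z,pos,rot):
    p=ctrl.camera_params("wrist");T=p["T_tool_cam"]
    x,y=(uv[0]-p["cx"])/p["fx"],(uv[1]-p["cy"])/p["fy"];r=np.hypot(x,y)
    d=np.array([x/r*np.sin(r),-y/r*np.sin(r),-np.cos(r)])
    o=pos+rot@T[:3,3];d=rot@T[:3,:3]@d
    return o+d*(z-o[2])/d[2]
E
python3 - <<'E'
from h import *
f=np.array([.531,-.152]);g=np.array([.6522,-.2299,.0892])
def res(v):
    y,q=v;lx=.125-.012*q/2/np.pi;ly=.036*np.sin(q);c,s=np.cos(y),np.sin(y)
    return np.array([f[0]+c*lx-s*ly,f[1]+s*lx+c*ly,.085+.036*np.cos(q)])-g
r=least_squares(res,[-.32,-7.6]);print(r.x,r.fun)
yaw=r.x[0]
for t in(yaw,yaw+np.pi): print(ctrl.ik([.66,-.23,.25],R(t)))
ctrl.goto([.645,-.215,.25],R(yaw+np.pi))
p,o=ctrl.current_tool_pos(),ctrl.current_eef_rot();cv2.imwrite("pics/w1.png",ctrl.read_camera("wrist"))
np.savez("w1.npz",p=p,o=o);print(p,o,ctrl.current_t(),ctrl.current_q())
E
```

```text
[-0.3208 -7.7366] [ 0.0002 -0.0001  0.    ]
[-24.1044  31.7562  59.2443  -0.      88.9995  84.2784]
[-24.1044  31.7562  59.2443  -0.      88.9995 -95.7216]
[ 0.6452 -0.2142  0.25  ] [[-0.9493  0.3145 -0.0001]
 [ 0.3145  0.9493  0.0001]
 [ 0.0001  0.0001 -1.    ]] 3.2583 [-23.4055  29.9777  62.4588   0.004   87.5712 -95.0713]
```

View pics/w1.png

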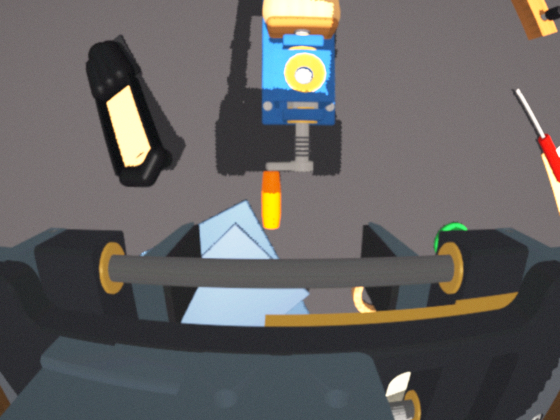

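The wrist view shows the funnel at about (305,72) and the grip at about (271,200), with the spindle straight along the image's vertical axis.

```bash
python3 - <<'E'
from h import *
W=cv2.imread("pics/w1.png");z=np.load("w1.npz");p,o=z["p"],z["o"]
a=blob(W,(275,45,335,98),(34,110,100),(55,255,255));b=blob(W,(258,170,286,232),(20,150,120),(54,255,255))
print(a[:3],b)
F=wplane(a[0],.128,p,o);G=wplane(b[0],.092,p,o);print(F,G)
c=blob(W,(275,45,335,98),(115,100,40),(145,255,255));print(c[2:])
f=F[:2];g=G
def res(v):
    y,q=v;lx=.125-.012*q/2/np.pi;ly=.036*np.sin(q);c,s=np.cos(y),np.sin(y)
    return np.array([f[0]+c*lx-s*ly,f[1]+s*lx+c*ly])-g[:2]
r=least_squares(res,[-.32,-7.6]);print(r.x,r.fun)
E
```

```text
(array([304.7829,  72.2748]), np.int32(797), array([286,  55,  38,  37])) (array([270.8047, 199.367 ]), np.int32(1060), array([261, 171,  20,  58]), ((12.5, 29.5), (57.0, 19.0), 90.0))
[ 0.5318 -0.1508  0.128 ] [ 0.6518 -0.2281  0.092 ]
(array([275,  45,  60,  53]), ((29.5, 26.0), (52.0, 59.0), 90.0))
[-0.3462 -7.379 ] [0. 0.]
```

Both measurements agree to within 2 mm. Next I'll grasp the grip and check the forces.

```bash
cat >> h.py <<'E'
YAW=-.3208;F0=np.array([.5314,-.1515]);OUT=.006
def grip(q,off=(0,0,0)): # TCP for crank angle q; off in stretcher frame
    l=np.array([.125-.012*q/2/np.pi+OUT,.036*np.sin(q),.085+.036*np.cos(q)-.019])+off
    c,s=np.cos(YAW),np.sin(YAW);return np.array([F0[0]+c*l[0]-s*l[1],F0[1]+s*l[0]+c*l[1],l[2]])
def loc(v): # world vector -> stretcher frame
    c,s=np.cos(YAW),np.sin(YAW);return np.array([c*v[0]+s*v[1],-s*v[0]+c*v[1],v[2]])
E
python3 - <<'E'
from h import *
q=-7.72;t=grip(q);print(t)
ctrl.command_gripper(.65)
ctrl.goto([t[0],t[1],.17],R(YAW+np.pi))
print(ctrl.move_l(t,vel=.12,contact_N=8),ctrl.current_tool_pos(),ctrl.current_contact_force())
ctrl.command_gripper(0)
print(ctrl.current_grip_width()*91,ctrl.current_grasp_force(),loc(ctrl.current_contact_force()),ctrl.current_t())
cv2.imwrite("pics/w2.png",ctrl.read_camera("wrist"))
E
```

```text
[ 0.6585 -0.2313  0.0708]
False [ 0.6591 -0.2316  0.0719] [ 0.9188 -0.0587 -0.1332]
0.40337146522051176 0.0 [-0.3967 -0.0684 -0.2861] 6.2833
```

View pics/w2.png

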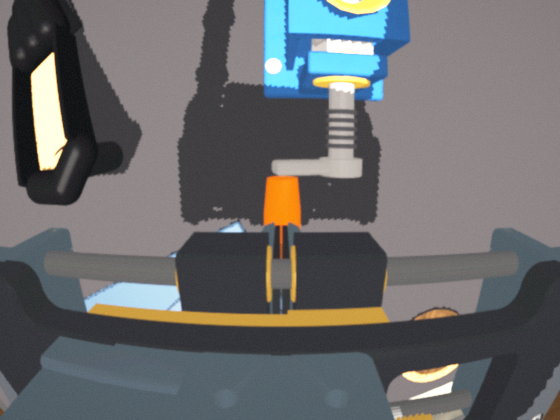

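The fingers closed fully without holding the grip, which seems to lie beneath them. I'll measure again from the fixed cameras.

```bash
python3 - <<'E'
from h import *
S,T=ctrl.read_camera("scene"),ctrl.read_camera("top")
cv2.imwrite("pics/s3.png",np.hstack([cv2.resize(S[110:230,90:210],None,fx=3.3,fy=3.3,interpolation=2),cv2.resize(T[100:220,340:460],None,fx=3.3,fy=3.3,interpolation=2)]))
for n,I,r in(("S",S,(100,145,165,215)),("T",T,(395,115,440,175))):
    print(n,blob(I,r,(20,150,120),(36,255,255))[:3])
E
```

```text
S (array([134.1266, 175.9536]), np.int32(237), array([119, 169,  30,  14]))Traceback (most recent call last):
  File "<stdin>", line 5, in <module>
  File "h.py", line 20, in blob
    i=1+np.argmax(s[1:,4]);r=cv2.minAreaRect(np.argwhere(l==i)[:,::-1].astype(np.float32))
        ~~~~~~~~~^^^^^^^^^
    return _wrapfunc(a, 'argmax', axis=axis, out=out, **kwds)
    return bound(*args, **kwds)
ValueError: attempt to get argmax of an empty sequence
```

View pics/s3.png

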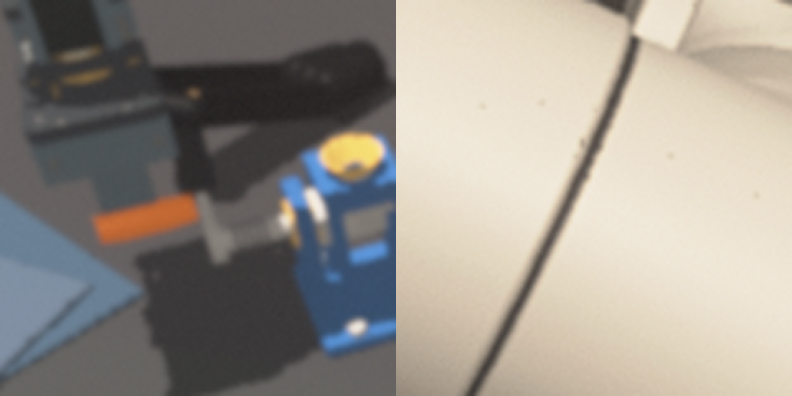

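```bash
python3 - <<'E'
from h import *
def proj(n,X):
    p=ctrl.camera_params(n);c=np.linalg.inv(p["pose"])@np.r_[X,1];return np.array([p["cx"]-p["fx"]*c[0]/c[2],p["cy"]+p["fy"]*c[1]/c[2]])
def wproj(X):
    p=ctrl.camera_params("wrist");T=np.eye(4);T[:3,:3]=ctrl.current_eef_rot();T[:3,3]=ctrl.current_tool_pos()
    c=np.linalg.inv(T@p["T_tool_cam"])@np.r_[X,1];v=np.array([c[0],-c[1]]);th=np.arctan2(np.linalg.norm(v),-c[2]);v*=p["fx"]*th/np.linalg.norm(v);return v+[p["cx"],p["cy"]]
t=ctrl.current_tool_pos();print(t,ctrl.current_grip_width())
for k,X in dict(tcp=t,grasp=t+[0,0,.019],grip=np.array([.6522,-.2299,.0892])).items(): print(k,proj("scene",X),(proj("scene",X)-[90,110])*3.3,wproj(X))
c,s=np.cos(YAW),np.sin(YAW)
for d in(-.032,.032): print(d,(proj("scene",np.array([.6522+c*d,-.2299+s*d,.0892]))-[90,110])*3.3, wproj(np.array([.6522+c*d,-.2299+s*d,.0892])))
W=cv2.imread("pics/w2.png")
cv2.imwrite("pics/w2c.png",cv2.resize(W[160:320,200:360],None,fx=3.7,fy=3.7,interpolation=2))
E
```

```text
[ 0.6584 -0.2313  0.0708] 0.00599965201047543
tcp [132.6181 183.3184] [140.6397 241.9506] [280.0503 231.7532]
grasp [130.3993 176.6694] [133.3176 220.0089] [279.9559 241.0223]
grip [133.3374 175.9989] [143.0134 217.7964] [278.8775 230.8623]
-0.032 [190.8277 206.1411] [278.7667 178.6587]
0.032 [ 94.1574 229.7056] [279.007  278.3621]
```

View pics/w2c.png

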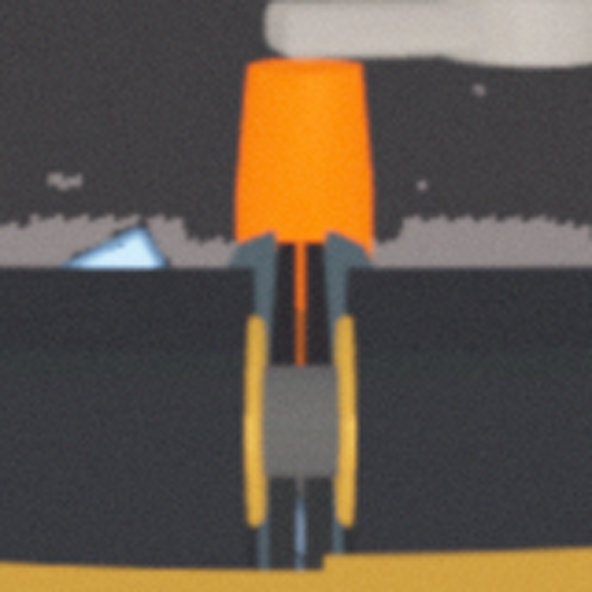

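The fixed-camera reading of the grip hasn't changed, and the shut fingertips appear to end right at the top of the grip, although the reported TCP is 30 mm lower. I'll test this in two steps: watch the scene's orange mask while opening, then probe the clear table with the fingers shut.

```bash
python3 - <<'E'
from h import *
def og(): 
    r=blob(ctrl.read_camera("scene"),(100,145,165,215),(20,130,60),(36,255,255));return r[:3]
print(og())
for w in (.3,.65): ctrl.command_gripper(w);print(w,ctrl.current_grip_width(),og(),loc(ctrl.current_contact_force()))
t=ctrl.current_tool_pos();ctrl.move_l([t[0],t[1],.15],vel=.15);print(og())
a=np.array([np.cos(YAW),np.sin(YAW)])*.0+np.array([0.0,.15])
ctrl.move_l([t[0]-.0+a[0],t[1]+a[1],.12],vel=.25);ctrl.command_gripper(0);print(ctrl.current_grip_width(),ctrl.current_t())
p=ctrl.current_tool_pos()
print(ctrl.move_l([p[0],p[1],.02],vel=.12,contact_N=6),ctrl.current_tool_pos())
print(ctrl.move_l([p[0],p[1],-.02],vel=.03,contact_N=6),ctrl.current_tool_pos(),ctrl.current_contact_force(),ctrl.current_t())
I=ctrl.read_camera("scene");cv2.imwrite("pics/s4.png",I)
W=ctrl.read_camera("wrist");cv2.imwrite("pics/w4.png",W)
E
```

```text
(array([134.0996, 175.8659]), np.int32(261), array([119, 168,  31,  15]))
0.3 0.29772069173385707 (array([135.1787, 176.285 ]), np.int32(207), array([118, 168,  32,  15])) [-0.1193 -0.0441 -0.0239]
0.65 0.6538322284838791 (array([143.2421, 173.4526]), np.int32(95), array([138, 168,  12,  12])) [0.2588 1.0532 0.6907]
(array([134.0295, 175.6974]), np.int32(271), array([118, 168,  32,  16]))
0.0011269949087862165 10.2833
False [ 0.6591 -0.0814  0.0207]
False [ 0.6587 -0.0813 -0.0198] [ 0.5262 -1.0333  0.7308] 12.75
```

No contact at a reported z of −0.02, so the real fingertips sit higher than the reported TCP. I'll keep probing down to find the offset.

```bash
python3 - <<'E'
from h import *
p=ctrl.current_tool_pos()
try: print(ctrl.move_l([p[0],p[1],-.045],vel=.03,contact_N=5))
except Exception as e: print(e)
print(ctrl.current_tool_pos(),ctrl.current_contact_force(),ctrl.current_q(),ctrl.current_t())
I=ctrl.read_camera("scene")
cv2.imwrite("pics/s5.png",cv2.resize(I[60:300,60:300],None,fx=2.4,fy=2.4,interpolation=2))
E
```

```text
True
[ 0.6584 -0.0813 -0.0365] [-2.4824  0.6641 13.1503] [-12.1922  45.173   81.5532   0.0007  53.2908 -83.8088] 13.4333
```

View pics/s5.png

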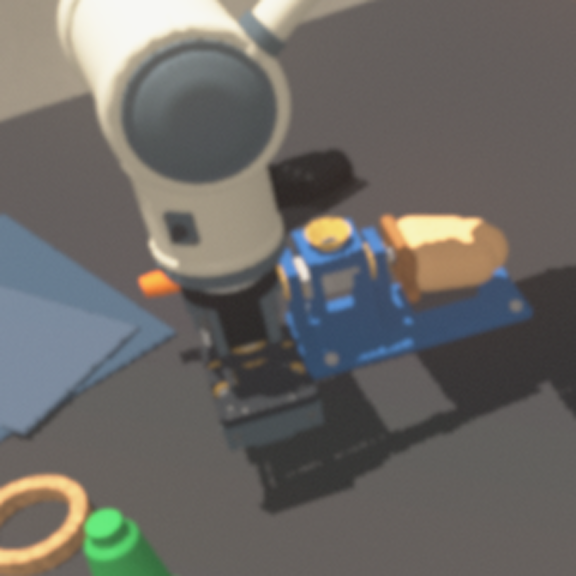

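Table contact came at a reported z of −0.0365, so the fingertips are about 35 mm short of the reported TCP, which matches closing just above the grip. The picture shows the gripper low on the clear table beside the stretcher, which is undisturbed. I'll correct for the offset and grasp again.

```bash
cat >> h.py <<'E'
TIP=.035   # real tips lie this far behind the reported TCP (probed on the table)
OUT=.012
_g=grip
def grip(q,off=(0,0,0)): return _g(q,off)+[0,0,.019-.017-TIP]
E
python3 - <<'E'
from h import *
q=-7.72;t=grip(q);print(t)
p=ctrl.current_tool_pos();ctrl.move_l([p[0],p[1],.10],vel=.2)
ctrl.command_gripper(.6)
ctrl.move_l([t[0],t[1],.11],vel=.2)
print(ctrl.move_l(t,vel=.1,contact_N=8),ctrl.current_tool_pos(),loc(ctrl.current_contact_force()))
ctrl.command_gripper(0)
print(ctrl.current_grip_width()*91,ctrl.current_grasp_force(),loc(ctrl.current_contact_force()),ctrl.current_t())
E
```

```text
[ 0.6642 -0.2332  0.0378]
False [ 0.6646 -0.2333  0.0384] [-0.0366 -0.5436  0.2185]
21.494330134959792 29.995741546154022 [ 0.6058  5.3388 -0.3931] 17.6417
```

It's gripped at 21.5 mm with 30 N. Now I'll wind it, watching the force.

```bash
python3 - <<'E'
from h import *
off=np.zeros(3);qs=np.linspace(-7.72,0,20)[1:]
for q in qs[:6]:
    ctrl.move_l(grip(q,off),vel=.08);f=loc(ctrl.current_contact_force())
    print(round(q,2),f,ctrl.current_grip_width()*91,ctrl.current_t())
    if np.linalg.norm(f)>45: break
E
```

```text
-7.31 [ 3.4744 10.2798 -5.2306] 21.194709948572473 17.975
-6.91 [  6.5304  10.7574 -12.7689] 21.03028974492578 18.3083
-6.5 [  7.8134   6.2779 -17.7402] 21.554393780798733 18.6417
-6.09 [  6.9673  -0.6031 -19.024 ] 21.534384185493757 18.975
-5.69 [  5.7552  -4.0224 -12.1073] 21.026661147293446 19.3083
-5.28 [ 3.1121 -4.9329 -7.5966] 21.31910206207374 19.6417
```

```bash
python3 - <<'E'
from h import *
qs=np.linspace(-7.72,0,20)[7:]
for q in qs:
    ctrl.move_l(grip(q),vel=.08);f=loc(ctrl.current_contact_force())
    print(round(q,2),f,ctrl.current_grip_width()*91)
    if np.linalg.norm(f)>60: break
p=loc(ctrl.current_tool_pos()-np.r_[F0,0]);print("local",p,ctrl.current_t())
T=ctrl.read_camera("top");S=ctrl.read_camera("scene")
E
```

```text
-4.88 [ 3.6875 -2.4705 -4.1667] 21.1802905819731
-4.47 [ 3.5954  2.4267 -3.8567] 21.20881863392953
-4.06 [ 5.049   6.0177 -7.7039] 21.209827177858525
-3.66 [  8.3198   5.1769 -14.7992] 21.460442021647026
-3.25 [  9.6377  -0.5335 -19.0866] 20.9929752564059
-2.84 [  6.7147  -7.4016 -13.8527] 21.63343916119924
-2.44 [ 4.4602 -9.4804 -5.9761] 21.46402724882489
-2.03 [ 2.088  -7.3237 -1.1008] 21.471281631589502
-1.63 [ 1.1925 -2.4987  1.5993] 21.18356475411862
-1.22 [ 2.0825  3.346  -0.3877] 21.19733784517164
-0.81 [ 5.6509  8.2228 -5.6054] 21.64743818037398
-0.41 [  6.2197   6.0398 -10.2437] 21.323300570124335
0.0 [  7.6895   2.9294 -15.036 ] 21.392118766348673
local [0.1369 0.0007 0.0674] 23.975
```

```bash
python3 - <<'E'
from h import *
ctrl.command_gripper(.6)
t=ctrl.current_tool_pos();ctrl.move_l([t[0],t[1],.20],vel=.2)
p,o=ctrl.current_tool_pos(),ctrl.current_eef_rot();W=ctrl.read_camera("wrist");print(ctrl.current_t())
cv2.imwrite("pics/w6.png",W);np.savez("w6.npz",p=p,o=o)
g=blob(W,(230,100,340,240),(20,150,120),(54,255,255));print(g[:3])
f=blob(W,(260,0,340,98),(34,110,100),(55,255,255));print(f[:3])
F=wplane(f[0],.128,p,o);G=wplane(g[0],.124,p,o)
print(F,G,loc(G-np.r_[F[:2],0]),loc(G-np.r_[F0,0]))
S=ctrl.read_camera("scene");cv2.imwrite("pics/s6.png",S);s=blob(S,(90,110,180,215),(20,130,60),(36,255,255));print(s[:3],plane("scene",s[0],.121),loc(plane("scene",s[0],.121)-np.r_[F0,0]))
E
```

```text
25.6083
(array([281.2008, 191.8383]), np.int32(1738), array([269, 156,  26,  74]))
(array([280.9697,  51.093 ]), np.int32(989), array([260,  32,  43,  41]))
[ 0.531  -0.1506  0.128 ] [ 0.6482 -0.1894  0.124 ] [0.1234 0.0001 0.124 ] [0.1228 0.0008 0.124 ]
(array([140.2134, 172.6497]), np.int32(314), array([123, 165,  34,  16])) [ 0.6492 -0.1872  0.121 ] [0.123  0.0033 0.121 ]
```

View pics/w6.png

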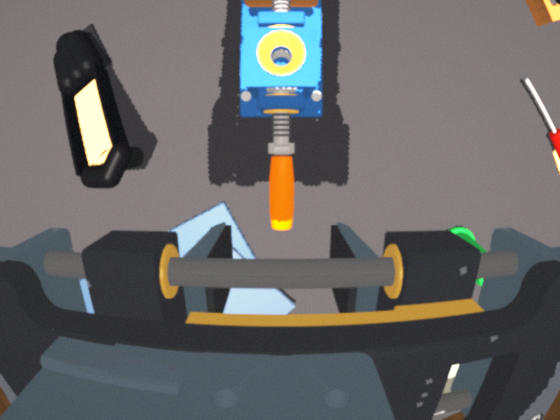

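The grip now lines up with the funnel (both at column 281), so the crank is upright after the extra turn. Next I'll get the rack layout from the first images.

```bash
python3 - <<'E'
from h import *
S,T=cv2.imread("pics/scene0.png"),cv2.imread("pics/top0.png")
# handle tops: pick top-view blobs
for n,rs,rt,lo,hi in(("red",(375,220,410,260),(155,240,185,265),(10,150,70),(28,255,255)),
  ("wood",(368,240,390,275),(158,218,182,240),(28,40,140),(45,150,255)),
  ("blueA",(350,208,368,260),(200,245,216,266),(120,120,50),(150,255,255)),
  ("blueB",(369,198,386,235),(196,270,214,290),(120,120,50),(150,255,255))):
    a,b=blob(S,rs,lo,hi),blob(T,rt,lo,hi);print(n,a[0],a[2],b[0],b[2],tri(a[0],b[0]))
print("black",plane("top",(171,209),.075))
r=blob(T,(150,190,195,280),(24,100,50),(34,255,230))[3]
bx=cv2.boxPoints(r)+[150,190];print([plane("top",v,.04)[:2] for v in bx])
E
```

```text
red [392.6471 241.0882] [387 231  13  23] [170.2718 251.3981] [165 246  12  12] (array([0.4008, 0.2866, 0.1041]), np.float64(0.00199086799782462))
wood [379.0154 261.5758] [368 243  22  32] [171.9966 226.6976] [162 218  20  22] (array([0.4524, 0.2922, 0.0939]), np.float64(0.010279837890092671))
blueA [358.5263 228.83  ] [353 213  13  43] [207.7041 254.102 ] [202 248  13  13] (array([0.4005, 0.2114, 0.0792]), np.float64(0.0010196739222451626))
blueB [377.3707 214.3268] [372 202  13  33] [204.549  279.3333] [199 274  13  11] (array([0.3466, 0.2144, 0.0864]), np.float64(0.001399880541496065))
black [0.497  0.2964 0.075 ]
[array([0.5281, 0.3305]), array([0.5339, 0.2752]), array([0.3697, 0.2527]), array([0.3642, 0.3063])]
```

```bash
cat >> h.py <<'E'
ROW=.11;PIN=np.array([.4008,.2866]);SH=.006
def pick(z): return np.r_[PIN-SH*np.array([np.cos(ROW),np.sin(ROW)]),z]
E
python3 - <<'E'
from h import *
Rp=R(ROW+np.pi)
ctrl.goto(pick(.20),Rp);ctrl.command_gripper(.5)
p,o=ctrl.current_tool_pos(),ctrl.current_eef_rot();W=ctrl.read_camera("wrist");cv2.imwrite("pics/w7.png",W)
h=cv2.cvtColor(W,cv2.COLOR_BGR2HSV)
m=cv2.inRange((h+np.array([20,0,0],np.uint8)),np.array([10,150,70]),np.array([28,255,255]))|cv2.inRange(h,np.array([170,150,70]),np.array([180,255,255]))
n,l,s,c=cv2.connectedComponentsWithStats(m)
for i in range(1,n):
    if s[i,4]>60: print(s[i],c[i],wplane(c[i],.115,p,o))
print(ctrl.current_t(),ctrl.current_q())
E
```

```text
[270 195  21  30 470] [280.0277 209.2149] [0.4    0.2859 0.115 ]
28.0583 [ 28.8744  15.7861  94.0651  -0.0011  70.1462 -67.4145]
```

View pics/w7.png

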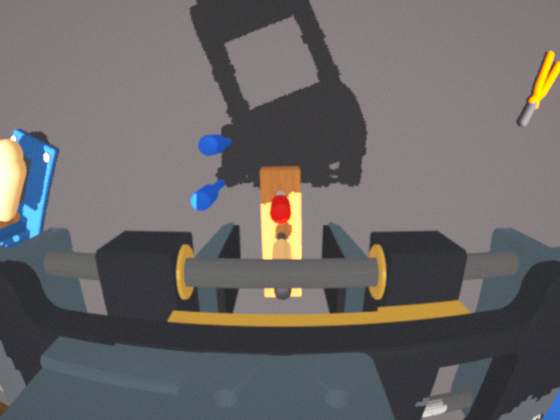

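The red pin at (280,209) is the first in the rack, at (0.400, 0.286). It agrees within 1 mm and the row is aligned with the tool. Now I'll pick it.

```bash
python3 - <<'E'
from h import *
print(ctrl.move_l(pick(.063),vel=.12,contact_N=8),ctrl.current_tool_pos())
ctrl.command_gripper(0);print(ctrl.current_grip_width()*91,ctrl.current_grasp_force(),ctrl.current_contact_force())
z0=ctrl.current_tool_pos();print(ctrl.move_l(z0+[0,0,.05],vel=.1,contact_N=25));ctrl.move_l(z0+[0,0,.165],vel=.2)
print(ctrl.current_grip_width()*91,ctrl.current_tool_pos())
Ri=R(YAW+np.pi);off=Ri@np.array([-SH,0,0])
F=np.array([.5312,-.1510])
ctrl.goto(np.r_[F-off[:2],.235],Ri)
print(ctrl.current_tool_pos(),ctrl.current_grip_width()*91,ctrl.current_t())
for n,roi in(("scene",(140,60,260,170)),("top",(340,140,430,230))):
    I=ctrl.read_camera(n);cv2.imwrite(f"pics/{n}8.png",I)
    try: print(n,blob(I,roi,(10,150,60),(26,255,255))[:3])
    except Exception as e: print(n,"none")
cv2.imwrite("pics/w8.png",ctrl.read_camera("wrist"))
E
```

```text
False [0.3952 0.2862 0.0635]
19.4468389050576 29.998682141304016 [0.1195 0.3873 2.748 ]
False
19.30791006508607 [0.3943 0.2856 0.2268]
[ 0.5256 -0.1481  0.2349] 18.93219193276462 32.9167
scene (array([186.7  , 103.275]), np.int32(40), array([183, 101,   8,   6]))
top none
```

```bash
python3 - <<'E'
from h import *
t=ctrl.current_tool_pos()
print(ctrl.move_l([.5255,-.1491,.18],vel=.15,contact_N=10))
c=ctrl.move_l([.5255,-.1491,.104],vel=.06,contact_N=8)
print(c,ctrl.current_tool_pos(),loc(ctrl.current_contact_force()),ctrl.current_wrist_torque(),ctrl.current_grip_width()*91,ctrl.current_t())
E
```

```text
False
False [ 0.5257 -0.1492  0.1044] [ 0.8237 -0.1757 -0.4736] [-0.0101  0.0336 -0.0601] 19.354983457678355 35.0
```

The pin went through to a tip height of about 51 mm with no contact. I'll release it, lift and verify.

```bash
python3 - <<'E'
from h import *
ctrl.command_gripper(.5);ctrl.sleep(.3)
t=ctrl.current_tool_pos();ctrl.move_l(t+[0,0,.13],vel=.2)
ctrl.goto([.45,.12,.25],R(YAW+np.pi));ctrl.sleep(.3)
S,T=ctrl.read_camera("scene"),ctrl.read_camera("top")
a=blob(S,(160,100,240,190),(10,150,60),(27,255,255));b=blob(T,(350,150,425,230),(10,150,60),(27,255,255))
print(a[:3],b[:3],tri(a[0],b[0]))
g=blob(S,(90,110,180,215),(20,130,60),(36,255,255))[0];h=blob(T,(390,110,440,170),(20,150,120),(36,255,255))[0];G=tri(g,h)
print(G,loc(G[0]-np.r_[F0,0]),ctrl.current_contact_force(),ctrl.current_t())
E
```

```text
(array([194.5732, 148.6051]), np.int32(157), array([189, 140,  11,  20])) (array([385.0824, 191.1882]), np.int32(85), array([380, 186,  11,  12])) (array([ 0.5311, -0.1529,  0.1456]), np.float64(0.0010545312003375756))
(array([ 0.6491, -0.1911,  0.1184]), np.float64(0.0027283118129452313)) [ 0.1242 -0.0005  0.1184] [-0.6354 -0.1871 -0.1842] 38.175
```

The pin is upright in the funnel (handle at (0.531, −0.153)) and the crank is still upright. The height reads about 2 mm above nominal, so I'll give it one gentle tap with shut fingers to make sure it's fully home.

```bash
python3 - <<'E'
from h import *
ctrl.command_gripper(0)
ctrl.goto([.5312,-.151,.19],R(YAW+np.pi));ctrl.move_l([.5312,-.151,.145],vel=.1,contact_N=5)
print(ctrl.move_l([.5312,-.151,.118],vel=.025,contact_N=5),ctrl.current_tool_pos(),loc(ctrl.current_contact_force()))
t=ctrl.current_tool_pos();ctrl.move_l(t+[0,0,.08],vel=.2);ctrl.goto([.45,.12,.25],R(YAW+np.pi));ctrl.sleep(.2)
S,T=ctrl.read_camera("scene"),ctrl.read_camera("top")
a=blob(S,(160,100,240,190),(10,150,60),(27,255,255));b=blob(T,(350,150,425,230),(10,150,60),(27,255,255))
print(a[0],b[0],tri(a[0],b[0]))
g=blob(S,(90,110,180,215),(20,130,60),(36,255,255))[0];h=blob(T,(390,110,440,170),(20,150,120),(36,255,255))[0]
print(loc(tri(g,h)[0]-np.r_[F0,0]),ctrl.current_t())
E
```

```text
True [ 0.5307 -0.1508  0.1251] [ 0.4253 -0.3369  0.1428]
[194.5918 149.2177] [384.7126 191.4138] (array([ 0.5312, -0.1527,  0.1442]), np.float64(0.0005307287835285897))
[ 0.1243 -0.0006  0.1184] 43.4
```

```bash
python3 -c "
from bench import ctrl
print(ctrl.sign_off(),ctrl.current_t())"
```

```text
the job is handed in; nothing more can be done
the job is handed in; nothing more can be done
```

I wound the crank clockwise past the first upright and one more full turn to upright, dropped the red lock pin fully home through the funnel, and handed the job in at about 43 s with the arm clear.

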